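# Tighten the chuck clamp of a wire bonder with a T-handle hex key

## Robot

A 6-joint arm with a two-finger parallel gripper is mounted at the origin on the work surface. World frame = base frame: x ahead of the robot, y to its left, z up, the work surface at z = 0. Lengths are in m, angles in rad, forces in N, time in s.
With the tool pointing down it reaches from about 0.25 to 0.725 m from the base axis. Payload 4 kg.
Tool frame: the origin (TCP) lies on the centre line of the jaws, within the pads' length; the fingertips stand 17 mm ahead of it and the grasp point (between the pads) lies 2 mm behind it; z points along the fingers, y is the line along which they close (so a half turn about z gives the same grasp; the last joint's range is limited). The gripper opens to 85 mm and grips with 20 to 120 N. Pads are 22 mm wide; open, the fingers measure 114 mm over their backs; the gripper's body (76 mm by 85 mm) begins 54 mm behind the grasp point. The pads swing forward as they close: fully open they stand 13 mm farther back than shut.
Start: joints at [-1.254, 0.241, 0.005, 1.335, 0, 1.571], TCP at [0.156, -0.475, 0.248] pointing down, gripper open.
Joint ranges: [-2.72, 2.72], [-1.05, 1.87], [-1.09, 1.28], [-1.99, 2.15], [-1.42, 1.44], [-3.14, 3.14]. Speed limits (rad/s): [2.79, 2.79, 3.14, 3.14, 3.14, 3.14].

## Interface

Orientations are given as a unit quaternion [x, y, z, w].
In Python, from workcell import bot, camera, get_calibration gives the robot as it stands.
- The arm moves only by the tool apply_moves, never from a script. Its argument "steps" is a list of rows, each a list of 3 entries, a list of its own where there are three numbers: the shift along the tool's x, y, z as a fraction of full scale, then the turn, a rotation vector about the tool's x, y, z as a fraction of full scale, then the opening, from 0 (shut) to 1 (fully open). A call has exactly 8 rows; each row shifts and turns the commanded pose from where the row before left it, along the tool's axes as they then stand; what a row does not reach is not made up. Full scale, the value 1, is 20 cm for a shift and pi rad for a turn. A row lasts 1/12 s, in which the tool goes at most 41.7 mm and 7.16 degrees, less where a joint would pass 70% of its speed; a pose out of reach is approached as far as the arm can. A call with a number of a shift or a turn outside -1 to 1 is refused whole. A call with a gripper value outside its range is refused whole. The fingers move at their own pace and stop on an object; the grip force is fixed at half the most. Time passes only in rows, so rows that do not move let the fingers close, or fill a call up. It gives the time, the measured TCP pose, the force, the opening and the grip force at its end, in the units of the state.
- bot.get_obs(): the state, without advancing time (a new reading comes with each control period).
- camera(name): name is "side" or "top" or "wrist"; returns (picture, depth): 420x560x3 uint8, red, green, blue; 420x560 float32, m along the optical axis (not along the pixel's ray), 0 where there is no reading.
- get_calibration(name): a dict with "fov_y" (degrees; the focal length in pixels is half the picture's height over the tangent of half this angle, whatever the lens; pixels are square), "cx", "cy" (the principal point, pixels), "rvec" (rotation vector, rad) and "tvec" (3), from world to camera coordinates, as OpenCV has them. Camera axes: x right, y down, z forward; pixel columns grow to the right and rows downward; lengths in m; the calibration is good to about 2 mm. A picture is of the moment at which its call begins: read the wrist's pose just before it. get_calibration takes no time and is no camera call; for the wrist camera it gives the pose at the moment of the call.
- bot.job_done(): hands the job in; it is judged then, once.
The state is a dict: "clock": time; "joint_pos": joint angles; "joint_vel": joint speeds; "tau": joint torques, N m; "eef_pos": TCP position; "tool_rot": TCP orientation; "ft_force": force on the tool from outside, world axes, zero at the start; "ft_torque": the same for the moment, N m; "grip_width": finger opening in m; "grasp_force": force on a finger pad.
Only numpy, scipy, OpenCV 4.12 (cv2) and the standard library are available. Lean on these libraries where they do the work, as an engineer would, in place of code of your own. Each camera call takes 0.05 s, during which the arm holds its last target. There are 200 camera calls.

## Task

The clamp holding down the round heated chuck of the bonder's work stage is loose. Take the red T-handle hex key from its stand, push it fully home in the socket of the clamp's cap screw before you turn it, then tighten clockwise until the screw comes up firm, gently and without forcing or over-tightening it; finally put the red key back upright in its own hole in the stand, and leave everything else as it lies.

Things in the scene. Friction and masses are not known exactly. Their poses are not given: they have to be found in the camera images.
- hexkey: the red T-handle hex key, 136 mm tall, about 180 g: a bright hex shank 10 mm across flats (11.5 mm over corners), its last 2 mm chamfered to 7 mm across flats. Origin: centre of the shank's tip (lower end), z up the shank. Two opposite flats of the shank face along +x and -x, the others every 60 degrees. Starts upright in its hole of the stand, the tip 7 mm above the table.
- hexkey_bar (a point): centre of the red key's cross bar, a box 75 mm long (along the key's x), 18 mm wide (its y) and 30 mm high, spanning 106 to 136 mm above the tip; a red collar 18 mm across reaches down to 98 mm. Grip it across the 18 mm width
- cap_screw: the grey steel cap screw, head 18 mm across, standing in the clamp's 21 mm counterbore with its top 4 mm below the clamp's face. Origin: centre of the hex socket's mouth, level with the head's top, 68 mm above the table; z up. Socket 10.8 mm across flats, 8 mm deep, flat bottom; flats face along +x and -x and every 60 degrees. The key has some 8 degrees of play in it. Tightens clockwise, at first against 0.06 N m
- preload (a joint): how far the screw's head has turned on since the screw landed, rad: 0 while it still runs free (for a twentieth to a sixth of a turn, not known beforehand). From landing on it takes 0.14 N m plus 2 N m per rad; let go, it settles back to at most 0.07. Firm is 0.05 or more (about 0.24 N m); 0.2 (0.54 N m) is over-tightened
- screw_mark (a point): a small yellow paint dot on the rim of the screw's head, 7.3 mm from the screw's axis, along its +x
- stage: the bonder's work stage, fixed: cream plinth 230 x 230 x 30 mm, bronze plate 190 x 190 x 12 mm on it, on that the round bronze chuck, 120 mm across, its top 98 mm above the table, centred 30 mm along -x; over its foot on the +x side a steel strap clamp, 64 x 36 mm, face at 72 mm, holding the cap screw, 54 mm along +x. Origin: centre of the underside, z up
- stand: the aluminium key stand, fixed: a block 50 x 190 x 45 mm, long along y, with two holes 38 mm deep: at y = +45 mm the red key's, 13.3 mm wide, at y = -45 mm that of a smaller black T-handle key. Origin: centre of the underside, z up
- stand_hole (a point): centre of the mouth of the red key's hole in the stand, 45 mm above the table, axis vertical, rim chamfered 2.5 mm; 38 mm deep
- small_key: the smaller T-handle key, 114 mm tall, black bar 60 x 16 x 26 mm, standing in the stand's other hole, where it stays. Origin at its tip, z up
- package: a white ceramic chip package, 24 x 24 x 4 mm, lying loose on top of the chuck, 98 mm above the table; must not be touched
- spool: a gold-coloured spool of bond wire, 50 mm across and 28 mm high, on the table beside the stage; leave alone
- tweezers: steel tweezers, 120 mm long, 6 mm high, lying on the table near the stand; leave alone
- die_tray: a flat black die tray, 100 x 100 x 14 mm, on the table; leave alone
- mouse: a white computer mouse, 105 x 58 x 32 mm, on the table; leave alone
- magazine: an aluminium lead-frame magazine, 240 x 75 x 50 mm, on the table; leave alone
Things that resemble listed ones, but are neither listed nor needed, are in the scene too. What is shaped like the stand but yellow is not meant.

How it is judged:
On the way, in this order (a step that is already met when the one before it is completed fails the run):
1. the red key is fully home in the cap screw's socket, upright, before the screw has been turned more than about 30 degrees or tightened (z of hexkey in the frame of cap_screw below -0.0068 m and horizontal distance between hexkey and cap_screw below 0.0015 m and angle between the z axis of hexkey and the z axis of cap_screw, either way round below 0.09 rad and distance of screw_mark from where it was at the start of the episode below 0.004 m and value of joint preload below 0.03 rad), for 0.2 s.
2. the screw is drawn up firm with the key still fully home (value of joint preload above 0.05 rad and z of hexkey in the frame of cap_screw below -0.0065 m and horizontal distance between hexkey and cap_screw below 0.0015 m), for 0.1 s.
At the end, for the whole second after the job is handed in: the screw is tight (preload above 0.04 rad), and the red key stands released, at rest and upright (within 7 degrees) at the bottom of its own hole in the stand (tip within 5 mm of the bottom) (value of joint preload above 0.04 rad and horizontal distance between hexkey and stand_hole below 0.006 m and z of hexkey in the frame of stand below 0.012 m and angle between hexkey's own z axis and vertical below 0.12 rad and linear speed of hexkey below 0.02 m/s); the robot touches nothing.
It fails at once if the screw over-tightened (preload above 0.2 rad) (value of joint preload above 0.2 rad).
It fails at once if the key rammed on the screw with more than 35 N while it is being seated (before the screw has turned) (contact force between hexkey and cap_screw above 35 N and distance of screw_mark from where it was at the start of the episode below 0.001 m and value of joint preload below 0.02 rad).
It fails at once if the key or the robot struck the stage or its clamp with more than 30 N (contact force between any of hexkey, the arm and stage above 30 N).
It fails at once if the chip package on the chuck shifted more than 3 mm (distance of package from where it was at the start of the episode above 0.003 m).
It fails at once if the small key or another thing on the table shifted more than 10 mm (distance of any of small_key, spool, tweezers, die_tray, mouse, magazine from where it was at the start of the episode above 0.01 m).
It also fails if it takes over 67 s, if anything falls off the work surface, if the arm or the gripper's body presses on something with over 40 N, if the wrist force passes 120 N, or if a joint passes its speed limit or range.

## Working session

There is one attempt and no reset: what is moved stays moved. The work goes in short steps, Python scripts to look and compute and a tool call to move; the robot and the scene stay as the last step left them, time stands still between calls to the robot, and variables do not carry over. Pictures are saved under pics/ and viewed, at most 10 in all, crops included, and the job is handed in when it is done.

Besides the shell and the picture viewer there is one more tool, called after "Call:" as name([rows], argument=value, ...), one row to a line, values as JSON. apply_moves: Moves the arm, as the interface text tells. Its arguments: {"type":"object","properties":{"steps":{"type":"array"}},"required":["steps"]}

```bash
mkdir -p pics
cat > h.py <<'E'
import numpy as np, cv2
from workcell import bot, camera, get_calibration
from scipy.spatial.transform import Rotation as R
def grab(n):
    c=get_calibration(n); im,d=camera(n); np.savez(f'{n}.npz',im=im,d=d,**{k:np.array(v) for k,v in c.items()}); return im,d,c
def load(n):
    z=np.load(f'{n}.npz'); return z['im'],z['d'],{k:z[k] for k in ('fov_y','cx','cy','rvec','tvec')}
def f(c): return 210/np.tan(np.radians(c['fov_y'])/2)
def ray(c,u,v):
    M=R.from_rotvec(np.ravel(c['rvec'])).as_matrix(); o=-M.T@np.ravel(c['tvec'])
    return o, M.T@np.array([(u-c['cx'])/f(c),(v-c['cy'])/f(c),1.])
def atz(c,u,v,z):
    o,r=ray(c,u,v); return o+r*(z-o[2])/r[2]
def proj(c,p):
    q=R.from_rotvec(np.ravel(c['rvec'])).apply(p)+np.ravel(c['tvec']); return q[...,:2]/q[...,2:]*f(c)+[c['cx'],c['cy']]
def save(n,im): cv2.imwrite(f'pics/{n}.png',im[...,::-1])
E
python3 - <<'E'
from h import *
for n in('top','side'):
    im,d,c=grab(n); print(n,c); save(n+'0',im)
o=bot.get_obs(); print(o['clock'],o['eef_pos'],o['tool_rot'],o['grip_width'],o['ft_force'])
E
```

```text
top {'fov_y': 47.32195490305338, 'cx': 278.8436065460873, 'cy': 206.74500686449377, 'rvec': array([ 2.21916089, -2.15495351,  0.07718836]), 'tvec': array([-0.11160165,  0.52945551,  1.64294556])}
side {'fov_y': 46.24708013398339, 'cx': 285.6115980423176, 'cy': 206.54541356327903, 'rvec': array([ 0.79341717, -2.37624979,  1.31073271]), 'tvec': array([0.34587588, 0.28640136, 1.03211352])}
0.1 [ 0.15559543 -0.47462033  0.24749677] [ 9.87480256e-01  1.57739846e-01 -1.33702102e-04 -9.31360880e-04] 0.08540728447109767 [-0.41864883  0.19691593 -0.81103061]
```

View pics/top0.png

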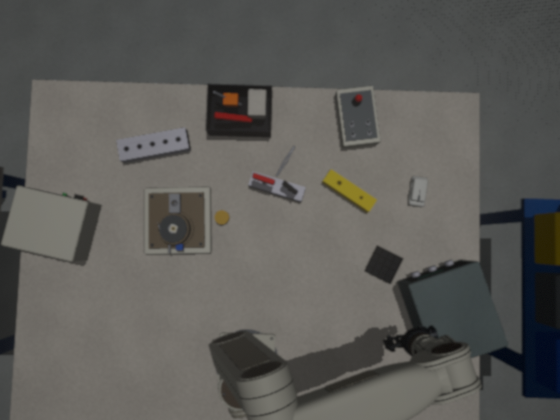

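View pics/side0.png

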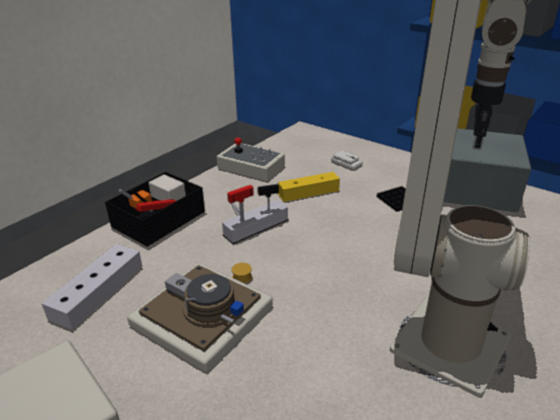

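The top view shows the stage at about (178,220) with its clamp at (173,202). The stand is at (277,187), with the red bar at (263,179). The side view agrees. Next I'll enlarge both areas.

Run:
```python
from h import *
t,_,ct=load('top'); s,_,cs=load('side')
def z(im,u,v,w,h,k): return cv2.resize(im[v:v+h,u:u+w],(w*k,h*k),interpolation=cv2.INTER_CUBIC)
a=np.hstack([z(t,140,180,80,60,5),z(t,240,160,80,60,5)]); b=np.hstack([z(s,140,255,100,75,4),z(s,215,180,100,75,4)])
save('crop1',np.clip(np.vstack([a,b])*1.3,0,255).astype(np.uint8))
```

```text
(no output)
```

View pics/crop1.png

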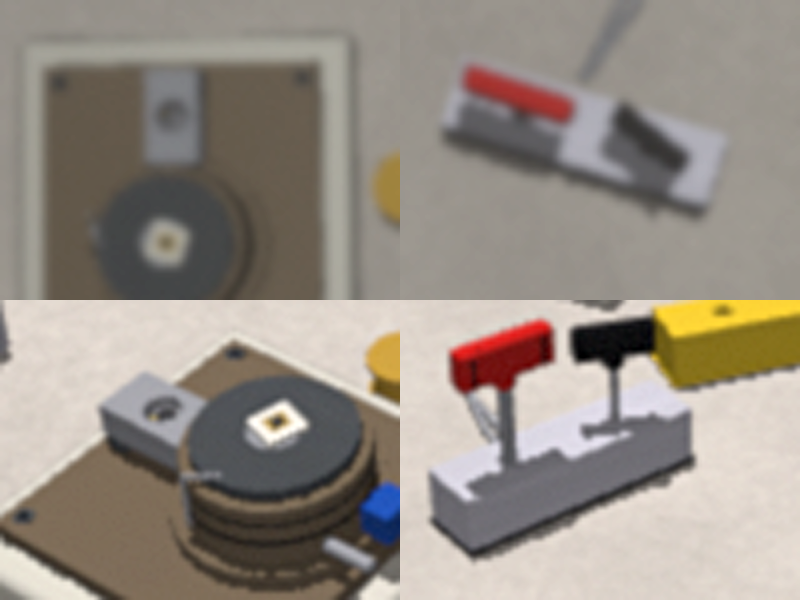

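Enlarged: the screw is at top pixel (174.4,203). The red bar's top runs from about (253,176) to (274.5,181.6), centred on (263.7,179). The stage edges show its yaw.

Run:
```python
from h import *
t,_,c=load('top'); s,_,cs=load('side')
print('screw',atz(c,174.4,203,.07), atz(cs,140+160/4,255+110/4,.068))
A,B=atz(c,253.2,176.5,.143),atz(c,274.2,181.4,.143)
print('bar',A,B,(A+B)/2,np.degrees(np.arctan2(*(B-A)[1::-1])))
# shank entry in side: 
print('hole side',atz(cs,215+(508-400)/4,180+(465-300)/4,.045), 'bar side top?',atz(cs,215+(503-400)/4,180+(338-300)/4,.143))
print('stage edge',atz(c,145.6,188.5,.03),atz(c,209.5,187.5,.03), 'chuck',atz(c,140+165/5,180+240/5,.1))
print('hole st ends', atz(c,240+45/5,160+95/5,.045))
o=bot.get_obs(); print(R.from_quat(o['tool_rot']).as_matrix().round(3)); cw=get_calibration('wrist'); M=R.from_rotvec(cw['rvec']).as_matrix(); print('camera pos in tool',R.from_quat(o['tool_rot']).inv().apply(-M.T@cw['tvec']-o['eef_pos']), (M@R.from_quat(o['tool_rot']).as_matrix()).round(3),cw['fov_y'])
```

```text
screw [0.53121786 0.25496478 0.07      ] [0.53405692 0.25720657 0.068     ]
bar [ 0.61903602 -0.01054634  0.143     ] [ 0.6051755 -0.07859    0.143    ] [ 0.61210576 -0.04456817  0.143     ] -101.51364484049208
hole side [ 0.60948201 -0.03502799  0.045     ] bar side top? [ 0.61061585 -0.03919212  0.143     ]
stage edge [0.58120539 0.36509651 0.03      ] [0.59117994 0.14507658 0.03      ] chuck [0.44672131 0.24938523 0.1       ]
hole st ends [0.62282952 0.00892066 0.045     ]
[[ 0.95   0.312 -0.001]
 [ 0.312 -0.95   0.002]
 [ 0.    -0.002 -1.   ]]
camera pos in tool [ 0.07013863  0.00079369 -0.12554618] [[ 0.001  1.     0.   ]
 [-0.961  0.001 -0.278]
 [-0.278 -0.     0.961]] 59.14124642837756
```

Call:
apply_moves([
  [[0,0,0],[0,0,-0.039],1],
  [[0,0,0],[0,0,-0.039],1],
  [[0,0,0],[0,0,-0.039],1],
  [[0,0,0],[0,0,-0.039],1],
  [[0,0,0],[0,0,-0.039],1],
  [[0,0,0],[0,0,-0.039],1],
  [[0,0,0],[0,0,-0.039],1],
  [[0,0,0],[0,0,-0.039],1],
])

```text
clock: 0.77
eef_pos: [0.1557, -0.4748, 0.2478]
tool_rot: [0.795, 0.606, 0.0, -0.001]
ft_force: [-0.5, 0.2, -0.2]
grip_width: 0.0857
grasp_force: 0.0
```

Call:
apply_moves([
  [[0.167,0.103,0],[0,0,0],1],
  [[0.167,0.103,0],[0,0,0],1],
  [[0.167,0.103,0],[0,0,0],1],
  [[0.167,0.103,0],[0,0,0],1],
  [[0.167,0.103,0],[0,0,0],1],
  [[0.167,0.103,0],[0,0,0],1],
  [[0.167,0.103,0],[0,0,0],1],
  [[0.167,0.103,0],[0,0,0],1],
])

```text
clock: 1.43
eef_pos: [0.3875, -0.2607, 0.248]
tool_rot: [0.797, 0.604, -0.0, -0.0]
ft_force: [0.5, -0.6, -0.0]
grip_width: 0.0851
grasp_force: 0.0
```

Call:
apply_moves([
  [[0.167,0.103,0],[0,0,0],1],
  [[0.167,0.103,0],[0,0,0],1],
  [[0.167,0.103,0],[0,0,0],1],
  [[0.167,0.103,0],[0,0,0],1],
  [[0.167,0.103,0],[0,0,0],1],
  [[0.167,0.103,0],[0,0,0],1],
  [[0.1,0.1,0],[0,0,-0.02],1],
  [[0,0,0],[0,0,0],1],
])

```text
clock: 2.1
eef_pos: [0.5881, -0.0854, 0.2464]
tool_rot: [0.775, 0.632, 0.001, -0.0]
ft_force: [-0.2, 0.4, 0.1]
grip_width: 0.0856
grasp_force: 0.0
```

Run:
```python
from h import *
o=bot.get_obs(); im,d,c=grab('wrist'); save('w1',im)
print(o['clock'],o['eef_pos'],o['joint_pos'],R.from_quat(o['tool_rot']).as_matrix().round(3))
```

```text
2.1 [ 0.58806494 -0.0853631   0.24642557] [-1.44815404e-01  4.31945195e-01  2.72184256e-01  1.41096931e+00
  1.37504038e-03  1.62963368e+00] [[ 0.202  0.979  0.   ]
 [ 0.979 -0.202  0.001]
 [ 0.001 -0.    -1.   ]]
```

View pics/w1.png

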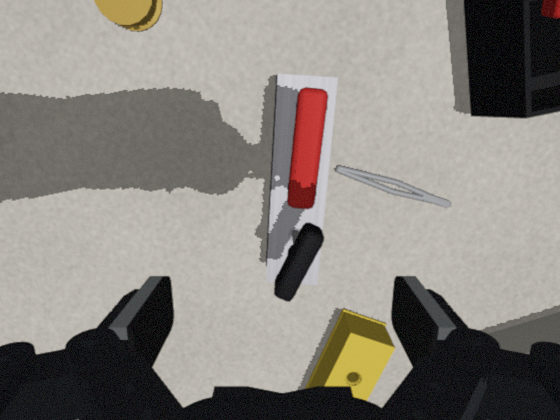

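The wrist view shows the red bar from about (315,90) down to (302,185), where the darker end face begins, and the black key's bar at (298,262). Depth will give me the bar's top face.

```bash
cat >> h.py <<'E'
def redtop(n='wrist',zlo=.135,zhi=.15):
    im,d,c=load(n); hsv=cv2.cvtColor(im,cv2.COLOR_RGB2HSV)
    m=((hsv[...,0]<8)|(hsv[...,0]>172))&(hsv[...,1]>150)&(d>0)
    v,u=np.nonzero(m); M=R.from_rotvec(np.ravel(c['rvec'])).as_matrix()
    P=np.c_[(u-c['cx'])/f(c),(v-c['cy'])/f(c),np.ones(len(u))]*d[v,u][:,None]
    W=(P-np.ravel(c['tvec']))@M
    W=W[(W[:,2]>zlo)&(W[:,2]<zhi)]; r=cv2.minAreaRect(W[:,:2].astype(np.float32)*1000)
    b=cv2.boxPoints(r); e=max((b[1]-b[0],b[2]-b[1]),key=np.linalg.norm)
    return r,np.degrees(np.arctan2(e[1],e[0]))%180,np.percentile(W[:,2],[5,50,95]),len(W)
def go(p,yaw=None):
    "tool-axis shift fraction and turn fraction to reach p with tool x at yaw deg"
    o=bot.get_obs(); T=R.from_quat(o['tool_rot']); x=T.as_matrix()[:,0]; y0=np.degrees(np.arctan2(x[1],x[0]))
    print('t',o['clock'],'pos',o['eef_pos'].round(4),'yaw',y0.round(2),'j6',o['joint_pos'][5].round(3),'shift',(T.inv().apply(np.array(p)-o['eef_pos'])/.2).round(4),'turn',None if yaw is None else round(-(yaw-y0)/180,4))
E
python3 - <<'E'
from h import *
r=redtop(); print(r)
go([r[0][0][0]/1e3,r[0][0][1]/1e3,.18],r[1])
im,d,c=load('wrist')
# stand yaw/hole: edges at z .045 from picture
for p in((278,75),(337,78),(318,284)): print(atz(c,*p,.045))
E
```

```text
(((611.702880859375, -44.52134704589844), (73.05877685546875, 16.98216438293457), 72.98773193359375), np.float32(72.98776), array([0.14042655, 0.14259224, 0.14398329]), 3224)
t 2.15 pos [ 0.5859 -0.087   0.2465] yaw 78.13 j6 1.63 shift [0.2344 0.0831 0.3324] turn 0.0286
[0.60418031 0.00981957 0.045     ]
[ 0.65172715 -0.0023231   0.045     ]
[ 0.60338418 -0.18447521  0.045     ]
```

Call:
apply_moves([
  [[0.117,0.041,0],[0,0,0],1],
  [[0.117,0.042,0.05],[0,0,0],1],
  [[0,0,0.1],[0,0,0.0286],1],
  [[0,0,0.12],[0,0,0],1],
  [[0,0,0.12],[0,0,0],1],
  [[0,0,0.1],[0,0,0],1],
  [[0,0,0.06],[0,0,0],1],
  [[0,0,0.04],[0,0,0],1],
])

```text
clock: 2.82
eef_pos: [0.6082, -0.0478, 0.128]
tool_rot: [0.806, 0.592, -0.002, -0.001]
ft_force: [0.3, 0.7, 0.2]
grip_width: 0.0854
grasp_force: 0.0
```

Run:
```python
from h import *
go([.6117,-.0445,.128],73)
im,d,c=grab('wrist'); save('w2',im); go([.6117,-.0445,.128],73)
```

```text
t 2.8167 pos [ 0.6082 -0.0478  0.128 ] yaw 72.65 j6 1.795 shift [0.0209 0.0118 0.0001] turn -0.0019
t 2.8667 pos [ 0.608  -0.0476  0.1272] yaw 72.67 j6 1.795 shift [ 0.0205  0.0128 -0.0041] turn -0.0019
```

View pics/w2.png

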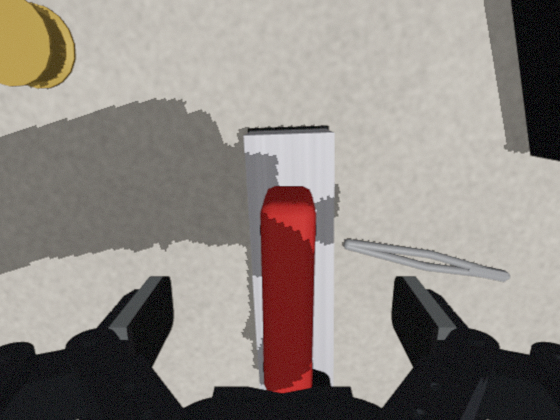

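The bar sits centred between the open jaws: columns 262–314 against a jaw midline of about 283, and parallel. I'll make a small correction and close.

Call:
apply_moves([
  [[0.02,0.009,0],[0,0,0],1],
  [[0,0,0],[0,0,0],0],
  [[0,0,0],[0,0,0],0],
  [[0,0,0],[0,0,0],0],
  [[0,0,0],[0,0,0],0],
  [[0,0,0],[0,0,0],0],
  [[0,0,0],[0,0,0],0],
  [[0,0,0],[0,0,0],0],
])

```text
clock: 3.53
eef_pos: [0.6139, -0.0435, 0.131]
tool_rot: [0.805, 0.593, 0.0, 0.0]
ft_force: [1.0, 0.0, 2.2]
grip_width: 0.0172
grasp_force: 60.3
```

Run:
```python
from h import *
o=bot.get_obs(); print(o['ft_force'],o['ft_torque'],o['grip_width'],o['grasp_force']); go([.6117,-.0445,.2],73)
```

```text
[1.04238285 0.02184622 2.18796205] [-0.02334255 -0.0339158  -0.0439444 ] 0.01722110638652886 60.32632938709867
t 3.5333 pos [ 0.6139 -0.0435  0.131 ] yaw 72.76 j6 1.801 shift [-0.0078 -0.0087 -0.3452] turn -0.0013
```

Call:
apply_moves([
  [[0,0,-0.05],[0,0,0],0],
  [[0,0,-0.1],[0,0,0],0],
  [[0,0,-0.15],[0,0,0],0],
  [[0,0,-0.15],[0,0,0],0],
  [[0,0,-0.15],[0,0,0],0],
  [[0.07,-0.035,0],[0,0,0],0],
  [[0.14,-0.07,0],[0,0,0],0],
  [[0.15,-0.075,0],[0,0,0],0],
])

```text
clock: 4.2
eef_pos: [0.6002, 0.0357, 0.2507]
tool_rot: [0.806, 0.592, 0.0, 0.0]
ft_force: [0.8, 1.5, -1.6]
grip_width: 0.0169
grasp_force: 60.0
```

Call:
apply_moves([
  [[0.15,-0.075,0],[0,0,0],0],
  [[0.15,-0.075,0],[0,0,0],0],
  [[0.15,-0.075,0],[0,0,0],0],
  [[0.15,-0.075,0],[0,0,0],0],
  [[0.14,-0.07,0],[0,0,0],0],
  [[0.05,-0.03,0],[0,0,0],0],
  [[0,0,0],[0,0,-0.038],0],
  [[0,0,0],[0,0,-0.038],0],
])

```text
clock: 4.87
eef_pos: [0.5697, 0.2119, 0.2496]
tool_rot: [0.726, 0.688, -0.001, -0.0]
ft_force: [1.0, 0.0, -1.8]
grip_width: 0.0168
grasp_force: 59.9
```

Call:
apply_moves([
  [[0,0,0],[0,0,-0.038],0],
  [[0,0,0],[0,0,-0.038],0],
  [[0,0,0],[0,0,-0.038],0],
  [[0,0,0],[0,0,-0.038],0],
  [[0,0,0],[0,0,-0.038],0],
  [[0,0,0],[0,0,-0.038],0],
  [[0,0,0],[0,0,0],0],
  [[0,0,0],[0,0,0],0],
])

```text
clock: 5.53
eef_pos: [0.5704, 0.2103, 0.2499]
tool_rot: [0.444, 0.896, -0.001, -0.0]
ft_force: [0.5, -0.3, -1.4]
grip_width: 0.0173
grasp_force: 59.9
```

Run:
```python
from h import *
go([.571,.21,.25],130)
im,d,c=grab('wrist'); p=proj(c,np.array([.532,.256,.068])); print(p,im.shape)
u,v=p.astype(int); k=im[max(v-70,0):v+70,max(u-90,0):u+90]; print(max(v-70,0),max(u-90,0))
a=cv2.resize(k,None,fx=4,fy=4,interpolation=cv2.INTER_CUBIC); save('w3',a)
save('w3f',im)
```

```text
t 5.5333 pos [0.5704 0.2103 0.2499] yaw 127.3 j6 1.273 shift [-0.0029  0.0016 -0.0006] turn -0.015
[279.61935017 121.63059091] (420, 560, 3)
51 189
```

View pics/w3.png

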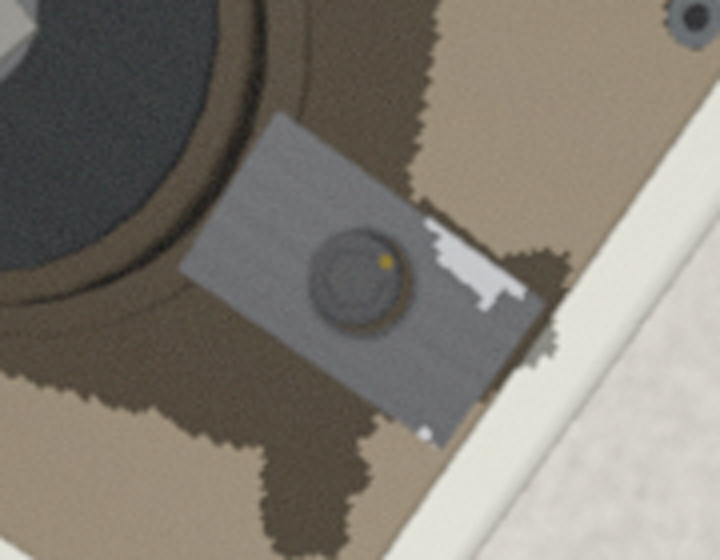

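The crop shows the clamp with the screw head centred near crop (357,280), which is pixel (278.3,121), and the yellow mark at crop (387,262). I'll enhance the contrast for centre and angle.

Run:
```python
from h import *
im,d,c=load('wrist')
g=cv2.cvtColor(im,cv2.COLOR_RGB2GRAY)[103:141,259:299]
g=cv2.normalize(np.clip(g,np.percentile(g,1),np.percentile(g,97)),None,0,255,cv2.NORM_MINMAX)
save('w4',cv2.resize(np.dstack([g]*3),None,fx=15,fy=15,interpolation=cv2.INTER_CUBIC))
hsv=cv2.cvtColor(im,cv2.COLOR_RGB2HSV)[103:141,259:299]
m=(hsv[...,1]>110)&(abs(hsv[...,0].astype(int)-25)<8); v,u=np.nonzero(m); print(list(zip(u+259,v+103)))
if len(u): w=hsv[v,u,1]*1.; print('mark px',(u*w).sum()/w.sum()+259,(v*w).sum()/w.sum()+103)
```

```text
[(np.int64(285), np.int64(115)), (np.int64(286), np.int64(115)), (np.int64(284), np.int64(116)), (np.int64(285), np.int64(116)), (np.int64(286), np.int64(116)), (np.int64(285), np.int64(117)), (np.int64(286), np.int64(117))]
mark px 285.26895119418487 115.97923156801662[ WARN:0@0.452] global loadsave.cpp:1063 imwrite_ Unsupported depth image for selected encoder is fallbacked to CV_8U.
```

View pics/w4.png

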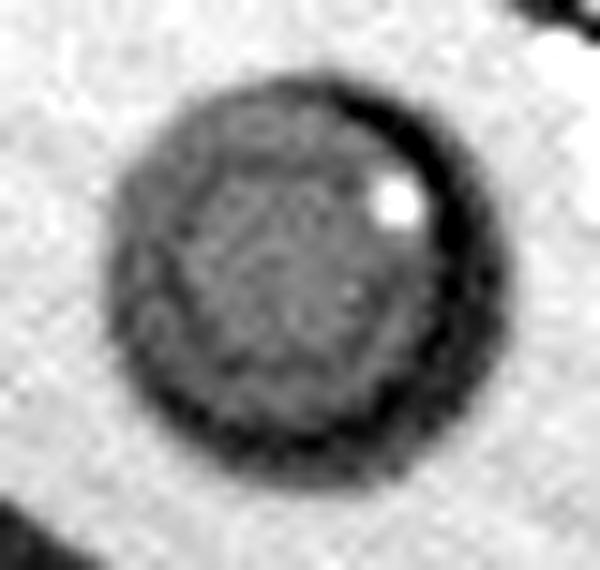

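The enhanced crop shows the head centre at about (283,265), which is pixel (277.4,120.2). The hex flats are at top and bottom (y≈165 and 370), and the mark is at pixel (285.3,116.0), 7.3 mm from that centre, so the three agree. Next I'll measure how the key sits in the jaws.

Run:
```python
from h import *
im,d,c=load('wrist')
s=atz(c,277.4,120.2,.068); m=atz(c,285.27,115.98,.068); e=m-s
print('screw',s,'mark r',np.linalg.norm(e),'yaw',np.degrees(np.arctan2(e[1],e[0])))
o=bot.get_obs(); T=R.from_quat(o['tool_rot'])
hsv=cv2.cvtColor(im,cv2.COLOR_RGB2HSV); k=((hsv[...,0]<8)|(hsv[...,0]>172))&(hsv[...,1]>130)&(d>0)&(d<.2)
v,u=np.nonzero(k); M=R.from_rotvec(c['rvec']).as_matrix()
P=np.c_[(u-c['cx'])/f(c),(v-c['cy'])/f(c),np.ones(len(u))]*d[v,u][:,None]
W=T.inv().apply((P-c['tvec'])@M-o['eef_pos'])*1e3
print('tool frame pct',np.percentile(W,[0.5,5,50,95,99.5],axis=0).round(1),len(W),u.min(),u.max(),v.min(),v.max())
for lo in range(-30,45,5):
    q=W[(W[:,0]>=lo)&(W[:,0]<lo+5)]
    if len(q)>20: print(lo,len(q),np.percentile(q[:,2],[10,50,90]).round(2),np.percentile(q[:,1],[2,98]).round(1))
im,d,cs=grab('side'); p=proj(cs,o['eef_pos']-[0,0,.05]).astype(int); print(p)
a=im[p[1]-40:p[1]+65,p[0]-70:p[0]+70]; print(p-[70,40]); save('s2',cv2.resize(a,None,fx=5,fy=5,interpolation=cv2.INTER_CUBIC))
```

```text
screw [0.52990392 0.25580456 0.068     ] mark r 0.007127652183666153 yaw 64.78727109113476
tool frame pct [[-30.8  -9.3 -14. ]
 [-26.6  -8.4 -12.7]
 [  9.4  -0.7 -11.4]
 [ 36.    7.   -1.8]
 [ 36.4   8.   11.2]] 9367 49 308 199 405
-30 500 [-11.87 -11.04  -9.87] [-9.   7.6]
-25 524 [-11.97 -11.18 -10.11] [-8.7  7.5]
-20 537 [-12.03 -11.25 -10.05] [-8.8  7.7]
-15 575 [-12.14 -11.28 -10.02] [-9.   7.7]
-10 593 [-12.21 -11.37 -10.06] [-9.   7.6]
-5 608 [-12.32 -11.52 -10.39] [-9.   7.7]
0 627 [-12.41 -11.56 -10.43] [-8.8  7.7]
5 689 [-12.71 -11.71 -10.35] [-9.1  7.6]
10 697 [-12.54 -11.68  -9.92] [-9.5  7.9]
15 697 [-12.66 -11.81 -10.52] [-8.9  7.7]
20 715 [-12.74 -11.85 -10.64] [-8.8  7.5]
25 735 [-12.8  -11.88 -10.59] [-9.   7.6]
30 870 [-12.7  -11.61  -9.64] [-9.   7.4]
35 870 [-9.69 -1.68  9.69] [-7.9  6.6]
[177 218]
[107 178]
```

View pics/s2.png

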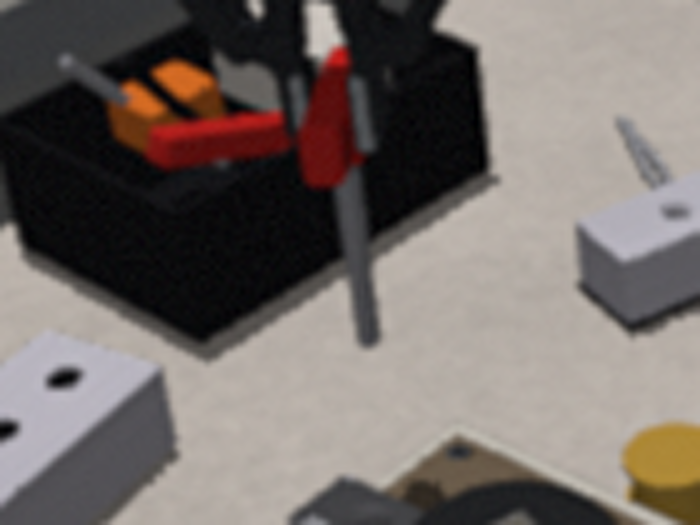

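The side crop shows the key hanging nearly vertical in the jaws, with its tip at crop (368,342). I'll look at the screw's mark again after a 90° turn to cancel the wrist camera's calibration bias.

Call:
apply_moves([
  [[0,0,0],[0,0,-0.038],0],
  [[0,0,0],[0,0,-0.038],0],
  [[0,0,0],[0,0,-0.038],0],
  [[0,0,0],[0,0,-0.038],0],
  [[0,0,0],[0,0,-0.038],0],
  [[0,0,0],[0,0,-0.038],0],
  [[0,0,0],[0,0,-0.038],0],
  [[0,0,0],[0,0,-0.038],0],
])

```text
clock: 6.3
eef_pos: [0.5707, 0.2105, 0.2502]
tool_rot: [-0.021, 1.0, -0.0, -0.0]
ft_force: [0.4, 0.1, -2.0]
grip_width: 0.0171
grasp_force: 59.9
```

Call:
apply_moves([
  [[0,0,0],[0,0,-0.038],0],
  [[0,0,0],[0,0,-0.038],0],
  [[0,0,0],[0,0,-0.038],0],
  [[0,0,0],[0,0,-0.038],0],
  [[0,0,0],[0,0,-0.038],0],
  [[-0.14,0.15,0],[0,0,0],0],
  [[-0.14,0.15,0],[0,0,0],0],
  [[0,0,0],[0,0,0],0],
])

```text
clock: 6.97
eef_pos: [0.58, 0.2986, 0.2488]
tool_rot: [-0.314, 0.949, 0.002, 0.0]
ft_force: [-0.2, -0.1, -1.6]
grip_width: 0.0172
grasp_force: 59.9
```

Call:
apply_moves([
  [[0,0,0],[0,0,0],0],
  [[0,0,0],[0,0,0],0],
  [[0,0,0],[0,0,0],0],
  [[0,0,0],[0,0,0],0],
  [[0,0,0],[0,0,0],0],
  [[0,0,0],[0,0,0],0],
  [[0,0,0],[0,0,0],0],
  [[0,0,0],[0,0,0],0],
])

```text
clock: 7.63
eef_pos: [0.5804, 0.2917, 0.2506]
tool_rot: [-0.312, 0.95, -0.0, 0.0]
ft_force: [0.2, -0.7, -1.7]
grip_width: 0.017
grasp_force: 60.0
```

```bash
cp wrist.npz wrist_a.npz
python3 - <<'E'
from h import *
go([.578,.292,.25],217)
im,d,c=grab('wrist')
p=proj(c,np.array([.533,.262,.068])); u0,v0=(p-[30,25]).astype(int)
k=im[v0:v0+50,u0:u0+60]; hsv=cv2.cvtColor(k,cv2.COLOR_RGB2HSV)
m=(hsv[...,1]>95)&(abs(hsv[...,0].astype(int)-25)<8); n,l,st,ce=cv2.connectedComponentsWithStats(m.astype(np.uint8)); print(p,[(s[4],tuple(q+[u0,v0])) for s,q in zip(st[1:],ce[1:]) if s[4]>2])
g=cv2.cvtColor(k,cv2.COLOR_RGB2GRAY).astype(float); lo,hi=np.percentile(g,[1,97]); g=np.clip((g-lo)/(hi-lo)*255,0,255).astype(np.uint8)
print(u0,v0); save('w5',cv2.resize(np.dstack([g]*3),None,fx=12,fy=12,interpolation=cv2.INTER_CUBIC))
E
```

```text
t 7.6333 pos [0.5804 0.2917 0.2506] yaw -143.64 j6 -0.169 shift [0.0086 0.0084 0.0028] turn -2.0035
[287.9534884  127.84180166] [(np.int32(8), (np.float64(288.125), np.float64(127.875)))]
257 102
```

View pics/w5.png

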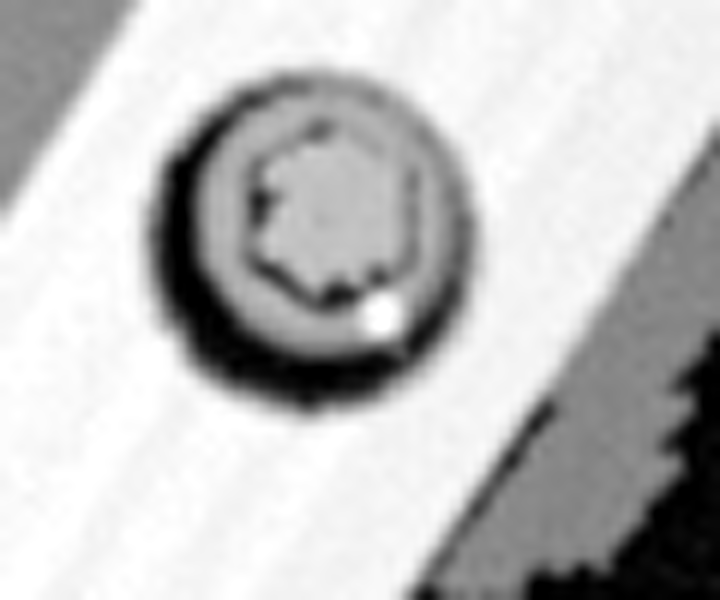

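The hex flats are at x≈252 and 412, with vertices at (325,125) and (325,305). That centres the screw at about (332,215), which is pixel (284.2,119.5). Combining the two views now.

Run:
```python
from h import *
_,_,ca=load('wrist_a'); _,_,cb=load('wrist')
ma=atz(ca,285.27,115.98,.068)[:2]; mb=atz(cb,288.1,127.9,.068)[:2]
sa=atz(ca,277.4,120.2,.068)[:2]; sb=atz(cb,284.2,119.46,.068)[:2]
print(ma,mb,sa,sb)
def X(y): y=np.radians(y); return np.array([[np.cos(y),np.sin(y)],[np.sin(y),-np.cos(y)]]).T
# s_meas = s + X(yaw) b
A=np.block([[np.eye(2),X(127.3)],[np.eye(2),X(216.36)]])
for a,b in((ma,mb),(sa,sb)): print(np.linalg.solve(A,np.r_[a,b]).round(5))
for y,c,s,m in((127.3,ca,sa,ma),(216.4,cb,sb,mb)):
    e=m-s; print('mark yaw',np.degrees(np.arctan2(e[1],e[0])))
# hex flat normal in image b: horizontal
p=atz(cb,284.2,119.46,.068);q=atz(cb,290,119.46,.068);e=q-p; print('flat yaw b',np.degrees(np.arctan2(e[1],e[0]))%60)
p=atz(ca,277.4,120.2,.068);q=atz(ca,277.4,115,.068);e=q-p; print('flat yaw a',np.degrees(np.arctan2(e[1],e[0]))%60)
# side tip check
_,_,cs=load('side'); eef=np.array([.5704,.2103,.2499])
for x in(-3,0,3): print('tip',x,proj(cs,eef+np.r_[X(127.3)@[x/1e3,0],-.1245]), 'collar',proj(cs,eef+np.r_[X(127.3)@[x/1e3,0],-.0265]))
```

```text
[0.53294016 0.26225318] [0.53296631 0.2621231 ] [0.52990392 0.25580456] [0.52951668 0.25563124]
[ 5.3302e-01  2.6220e-01  9.0000e-05 -3.0000e-05]
[5.2980e-01 2.5552e-01 1.6000e-04 2.6000e-04]
mark yaw 64.78727109113476
mark yaw 62.01487135374841
flat yaw b 6.435924175284299
flat yaw a 7.16985629259807
tip -3 [181.65054049 245.06858946] collar [176.30590656 208.70389842]
tip 0 [181.41826247 245.85870281] collar [176.04950448 209.44590214]
tip 3 [181.18492512 246.65241955] collar [175.79187569 210.19145586]
```

Call:
apply_moves([
  [[0,0,0],[0,0,0.0365],0],
  [[0,0,0],[0,0,0.0365],0],
  [[0,0,0],[0,0,0.0365],0],
  [[0,0,0],[0,0,0.0365],0],
  [[0,0,0],[0,0,0.0365],0],
  [[0,0,0],[0,0,0.0365],0],
  [[0,0,0],[0,0,0.0365],0],
  [[0,0,0],[0,0,0.0365],0],
])

```text
clock: 8.35
eef_pos: [0.5803, 0.2921, 0.2503]
tool_rot: [0.143, 0.99, 0.0, 0.0]
ft_force: [0.4, -0.1, -1.4]
grip_width: 0.0167
grasp_force: 59.9
```

Call:
apply_moves([
  [[0,0,0],[0,0,0.0365],0],
  [[0,0,0],[0,0,0.0365],0],
  [[0,0,0],[0,0,0.0365],0],
  [[0,0,0],[0,0,0.0365],0],
  [[0,0,0],[0,0,0.0365],0],
  [[0,0,0],[0,0,0.0365],0],
  [[0,0,0],[0,0,0],0],
  [[0,0,0],[0,0,0],0],
])

```text
clock: 9.02
eef_pos: [0.5803, 0.292, 0.2503]
tool_rot: [0.465, 0.885, -0.0, -0.0]
ft_force: [-0.2, -0.8, -2.2]
grip_width: 0.0171
grasp_force: 59.9
```

Run:
```python
from h import *
o=bot.get_obs(); print(o['ft_force'],o['ft_torque'])
go([.5305,.2553,.215],124.5)
```

```text
[-0.15377506 -0.7604347  -2.22509012] [-0.00323194 -0.03922135 -0.02892944]
t 9.0167 pos [0.5803 0.292  0.2503] yaw 124.59 j6 1.433 shift [-0.0099 -0.3091  0.1766] turn 0.0005
```

Call:
apply_moves([
  [[0,-0.08,0],[0,0,0],0],
  [[-0.01,-0.12,0],[0,0,0],0],
  [[0,-0.08,0],[0,0,0],0],
  [[0,-0.029,0.06],[0,0,0],0],
  [[0,0,0.08],[0,0,0],0],
  [[0,0,0.036],[0,0,0],0],
  [[0,0,0],[0,0,0],0],
  [[0,0,0],[0,0,0],0],
])

```text
clock: 9.68
eef_pos: [0.5304, 0.2555, 0.2149]
tool_rot: [0.466, 0.885, -0.0, -0.0]
ft_force: [-0.9, -0.1, -2.2]
grip_width: 0.0172
grasp_force: 59.8
```

Run:
```python
from h import *
o=bot.get_obs(); print(o['ft_force'],o['ft_torque'])
go([.5305,.2553,.195],124.5)
```

```text
[-0.86982545 -0.09695464 -2.18203731] [-0.00915471  0.00606691  0.01875908]
t 9.6833 pos [0.5304 0.2555 0.2149] yaw 124.49 j6 1.418 shift [-0.0012  0.0001  0.0993] turn -0.0001
```

Call:
apply_moves([
  [[0,0,0.03],[0,0,0],0],
  [[0,0,0.03],[0,0,0],0],
  [[0,0,0.03],[0,0,0],0],
  [[0,0,0.01],[0,0,0],0],
  [[0,0,0.007],[0,0,0],0],
  [[0,0,0.005],[0,0,0],0],
  [[0,0,0.005],[0,0,0],0],
  [[0,0,0],[0,0,0],0],
])

```text
clock: 10.35
eef_pos: [0.5305, 0.2555, 0.1917]
tool_rot: [0.466, 0.885, 0.0, 0.0]
ft_force: [0.0, 0.4, -1.4]
grip_width: 0.0172
grasp_force: 59.8
```

Call:
apply_moves([
  [[0,0,0.003],[0,0,0],0],
  [[0,0,0.002],[0,0,0],0],
  [[0,0,0],[0,0,0],0],
  [[0,0,0],[0,0,0],0],
  [[0,0,0],[0,0,0],0],
  [[0,0,0],[0,0,0],0],
  [[0,0,0],[0,0,0],0],
  [[0,0,0],[0,0,0],0],
])

```text
clock: 11.02
eef_pos: [0.5305, 0.2555, 0.1907]
tool_rot: [0.466, 0.885, 0.0, 0.0]
ft_force: [-0.3, 0.2, -1.6]
grip_width: 0.0172
grasp_force: 59.8
```

Call:
apply_moves([
  [[0,0,0.004],[0,0,0],0],
  [[0,0,0],[0,0,0],0],
  [[0,0,0.004],[0,0,0],0],
  [[0,0,0],[0,0,0],0],
  [[0,0,0],[0,0,0],0],
  [[0,0,0],[0,0,0],0],
  [[0,0,0],[0,0,0],0],
  [[0,0,0],[0,0,0],0],
])

```text
clock: 11.68
eef_pos: [0.5305, 0.2555, 0.1891]
tool_rot: [0.466, 0.885, 0.0, -0.0]
ft_force: [1.0, -0.1, -2.3]
grip_width: 0.0171
grasp_force: 59.8
```

Call:
apply_moves([
  [[0,0,0.004],[0,0,0],0],
  [[0,0,0],[0,0,0],0],
  [[0,0,0.004],[0,0,0],0],
  [[0,0,0],[0,0,0],0],
  [[0,0,0],[0,0,0],0],
  [[0,0,0],[0,0,0],0],
  [[0,0,0],[0,0,0],0],
  [[0,0,0],[0,0,0],0],
])

```text
clock: 12.35
eef_pos: [0.5304, 0.2555, 0.1875]
tool_rot: [0.466, 0.885, -0.0, -0.0]
ft_force: [-0.7, -0.3, -0.6]
grip_width: 0.0168
grasp_force: 59.9
```

Call:
apply_moves([
  [[0,0,0.004],[0,0,0],0],
  [[0,0,0],[0,0,0],0],
  [[0,0,0.003],[0,0,0],0],
  [[0,0,0],[0,0,0],0],
  [[0,0,0],[0,0,0],0],
  [[0,0,0],[0,0,0],0],
  [[0,0,0],[0,0,0],0],
  [[0,0,0],[0,0,0],0],
])

```text
clock: 13.02
eef_pos: [0.5304, 0.2555, 0.1861]
tool_rot: [0.466, 0.885, 0.0, 0.0]
ft_force: [-0.4, -0.0, -1.8]
grip_width: 0.017
grasp_force: 60.0
```

Call:
apply_moves([
  [[0,0,0.002],[0,0,0],0],
  [[0,0,0],[0,0,0],0],
  [[0,0,0.002],[0,0,0],0],
  [[0,0,0],[0,0,0],0],
  [[0,0,0],[0,0,0],0],
  [[0,0,0],[0,0,0],0],
  [[0,0,0],[0,0,0],0],
  [[0,0,0],[0,0,0],0],
])

```text
clock: 13.68
eef_pos: [0.5304, 0.2555, 0.1853]
tool_rot: [0.466, 0.885, -0.0, -0.0]
ft_force: [-0.3, -0.6, -2.2]
grip_width: 0.0172
grasp_force: 60.0
```

Call:
apply_moves([
  [[0,0,0.002],[0,0,0],0],
  [[0,0,0],[0,0,0],0],
  [[0,0,0.002],[0,0,0],0],
  [[0,0,0],[0,0,0],0],
  [[0,0,0],[0,0,0],0],
  [[0,0,0],[0,0,0],0],
  [[0,0,0],[0,0,0],0],
  [[0,0,0],[0,0,0],0],
])

```text
clock: 14.35
eef_pos: [0.5305, 0.2555, 0.1845]
tool_rot: [0.466, 0.885, 0.0, 0.0]
ft_force: [-0.8, -0.0, -2.3]
grip_width: 0.017
grasp_force: 60.0
```

Call:
apply_moves([
  [[0,0,0.002],[0,0,0],0],
  [[0,0,0],[0,0,0],0],
  [[0,0,0],[0,0,0],0],
  [[0,0,0],[0,0,0],0],
  [[0,0,0],[0,0,0],0],
  [[0,0,0],[0,0,0],0],
  [[0,0,0],[0,0,0],0],
  [[0,0,0],[0,0,0],0],
])

```text
clock: 15.02
eef_pos: [0.5305, 0.2555, 0.1841]
tool_rot: [0.466, 0.885, 0.0, 0.0]
ft_force: [0.4, -0.4, -1.4]
grip_width: 0.0172
grasp_force: 60.0
```

Call:
apply_moves([
  [[0,0,0.002],[0,0,0],0],
  [[0,0,0],[0,0,0],0],
  [[0,0,0.002],[0,0,0],0],
  [[0,0,0],[0,0,0],0],
  [[0,0,0],[0,0,0],0],
  [[0,0,0],[0,0,0],0],
  [[0,0,0],[0,0,0],0],
  [[0,0,0],[0,0,0],0],
])

```text
clock: 15.68
eef_pos: [0.5306, 0.2555, 0.1838]
tool_rot: [0.466, 0.885, 0.0, 0.0]
ft_force: [-1.5, -0.3, 5.2]
grip_width: 0.0172
grasp_force: 60.9
```

Call:
apply_moves([
  [[0,0,0.002],[0,0,0],0],
  [[0,0,0],[0,0,0],0],
  [[0,0,0],[0,0,0],0],
  [[0,0,0],[0,0,0],0],
  [[0,0,0],[0,0,0],0],
  [[0,0,0],[0,0,0],0],
  [[0,0,0],[0,0,0],0],
  [[0,0,0],[0,0,0],0],
])

```text
clock: 16.35
eef_pos: [0.5307, 0.2556, 0.1838]
tool_rot: [0.466, 0.885, 0.0, 0.0]
ft_force: [-1.0, -0.4, 6.5]
grip_width: 0.0175
grasp_force: 61.3
```

```bash
cat > t.py <<'E'
from h import *
o=bot.get_obs(); print('F',o['ft_force'].round(2),'T',o['ft_torque'].round(3)); go([.5305,.2555,.1838],124.5)
E
python3 t.py
```

```text
F [-0.96 -0.37  6.55] T [-0.268  0.587 -0.019]
t 16.35 pos [0.5307 0.2556 0.1838] yaw 124.43 j6 1.419 shift [ 0.0001 -0.0009 -0.0001] turn -0.0004
```

Call:
apply_moves([
  [[0,0,0],[0,0,0.01],0],
  [[0,0,0],[0,0,0.01],0],
  [[0,0,0],[0,0,0.01],0],
  [[0,0,0],[0,0,0.01],0],
  [[0,0,0],[0,0,0.01],0],
  [[0,0,0],[0,0,0.01],0],
  [[0,0,0],[0,0,0.01],0],
  [[0,0,0],[0,0,0],0],
])

```text
clock: 17.02
eef_pos: [0.5303, 0.2554, 0.1838]
tool_rot: [0.561, 0.828, 0.0, 0.0]
ft_force: [-3.0, -1.9, 6.1]
grip_width: 0.0171
grasp_force: 61.2
```

```bash
python3 t.py
```

```text
F [-3.04 -1.89  6.08] T [-0.384  0.878  0.017]
t 17.0167 pos [0.5303 0.2554 0.1838] yaw 111.77 j6 1.64 shift [ 0.      0.001  -0.0002] turn -0.0707
```

Call:
apply_moves([
  [[0,0,0],[0,0,0.005],0],
  [[0,0,0],[0,0,0.005],0],
  [[0,0,0],[0,0,0.005],0],
  [[0,0,0],[0,0,0.005],0],
  [[0,0,0],[0,0,0.005],0],
  [[0,0,0],[0,0,0.005],0],
  [[0,0,0],[0,0,0.005],0],
  [[0,0,0],[0,0,0],0],
])

```text
clock: 17.68
eef_pos: [0.5302, 0.2554, 0.1837]
tool_rot: [0.605, 0.796, 0.0, -0.0]
ft_force: [-2.0, -1.3, 7.3]
grip_width: 0.0172
grasp_force: 61.2
```

```bash
python3 t.py
```

```text
F [-2.01 -1.33  7.34] T [-0.343  0.85   0.086]
t 17.6833 pos [0.5302 0.2554 0.1837] yaw 105.5 j6 1.749 shift [ 0.0001  0.0015 -0.0004] turn -0.1055
```

Call:
apply_moves([
  [[0,0,0],[0,0,0.004],0],
  [[0,0,0],[0,0,0.004],0],
  [[0,0,0],[0,0,0.004],0],
  [[0,0,0],[0,0,0.004],0],
  [[0,0,0],[0,0,0.004],0],
  [[0,0,0],[0,0,0.004],0],
  [[0,0,0],[0,0,0],0],
  [[0,0,0],[0,0,0],0],
])

```text
clock: 18.35
eef_pos: [0.5302, 0.2555, 0.1837]
tool_rot: [0.635, 0.773, 0.0, -0.0]
ft_force: [-4.1, -1.9, 7.9]
grip_width: 0.0169
grasp_force: 61.2
```

```bash
python3 t.py
```

```text
F [-4.08 -1.86  7.86] T [-0.325  0.888  0.055]
t 18.35 pos [0.5302 0.2555 0.1837] yaw 101.22 j6 1.824 shift [-0.0001  0.0017 -0.0003] turn -0.1294
```

Call:
apply_moves([
  [[0,0,0],[0,0,0.004],0],
  [[0,0,0],[0,0,0.004],0],
  [[0,0,0],[0,0,0.004],0],
  [[0,0,0],[0,0,0.004],0],
  [[0,0,0],[0,0,0.004],0],
  [[0,0,0],[0,0,0.004],0],
  [[0,0,0],[0,0,0],0],
  [[0,0,0],[0,0,0],0],
])

```text
clock: 19.02
eef_pos: [0.5301, 0.2555, 0.1837]
tool_rot: [0.663, 0.748, 0.0, -0.0]
ft_force: [-2.4, -1.4, 7.3]
grip_width: 0.017
grasp_force: 61.3
```

```bash
python3 t.py
```

```text
F [-2.37 -1.39  7.3 ] T [-0.36   0.914  0.08 ]
t 19.0167 pos [0.5301 0.2555 0.1837] yaw 96.89 j6 1.899 shift [-0.      0.0019 -0.0004] turn -0.1534
```

Call:
apply_moves([
  [[0,0,0],[0,0,0.004],0],
  [[0,0,0],[0,0,0.004],0],
  [[0,0,0],[0,0,0.004],0],
  [[0,0,0],[0,0,0.004],0],
  [[0,0,0],[0,0,0.004],0],
  [[0,0,0],[0,0,0.004],0],
  [[0,0,0],[0,0,0],0],
  [[0,0,0],[0,0,0],0],
])

```text
clock: 19.68
eef_pos: [0.5301, 0.2555, 0.1837]
tool_rot: [0.691, 0.723, 0.0, -0.0]
ft_force: [-2.8, -0.7, 7.7]
grip_width: 0.0171
grasp_force: 61.3
```

```bash
python3 t.py
```

```text
F [-2.77 -0.74  7.69] T [-0.334  0.914  0.019]
t 19.6833 pos [0.5301 0.2555 0.1837] yaw 92.58 j6 1.975 shift [-0.      0.0021 -0.0003] turn -0.1773
```

Call:
apply_moves([
  [[0,0,0],[0,0,0.004],0],
  [[0,0,0],[0,0,0.004],0],
  [[0,0,0],[0,0,0.004],0],
  [[0,0,0],[0,0,0.004],0],
  [[0,0,0],[0,0,0.004],0],
  [[0,0,0],[0,0,0.004],0],
  [[0,0,0],[0,0,0],0],
  [[0,0,0],[0,0,0],0],
])

```text
clock: 20.35
eef_pos: [0.53, 0.2555, 0.1837]
tool_rot: [0.718, 0.696, 0.0, -0.0]
ft_force: [-3.0, -0.8, 7.9]
grip_width: 0.0175
grasp_force: 61.3
```

```bash
python3 t.py
```

```text
F [-3.01 -0.81  7.87] T [-0.332  0.945  0.025]
t 20.35 pos [0.53   0.2555 0.1837] yaw 88.26 j6 2.05 shift [-0.      0.0024 -0.0004] turn -0.2013
```

Call:
apply_moves([
  [[0,0,0],[0,0,0.004],0],
  [[0,0,0],[0,0,0.004],0],
  [[0,0,0],[0,0,0.004],0],
  [[0,0,0],[0,0,0.004],0],
  [[0,0,0],[0,0,0.004],0],
  [[0,0,0],[0,0,0.004],0],
  [[0,0,0],[0,0,0],0],
  [[0,0,0],[0,0,0],0],
])

```text
clock: 21.02
eef_pos: [0.53, 0.2555, 0.1837]
tool_rot: [0.743, 0.669, 0.0, -0.0]
ft_force: [-3.8, -0.6, 7.1]
grip_width: 0.0173
grasp_force: 61.3
```

```bash
python3 t.py
```

```text
F [-3.84 -0.59  7.12] T [-0.289  1.02   0.035]
t 21.0167 pos [0.53   0.2555 0.1837] yaw 83.94 j6 2.126 shift [ 0.      0.0026 -0.0004] turn -0.2253
```

Call:
apply_moves([
  [[0,0,0],[0,0,0.004],0],
  [[0,0,0],[0,0,0.004],0],
  [[0,0,0],[0,0,0.004],0],
  [[0,0,0],[0,0,0.004],0],
  [[0,0,0],[0,0,0.004],0],
  [[0,0,0],[0,0,0.004],0],
  [[0,0,0],[0,0,0],0],
  [[0,0,0],[0,0,0],0],
])

```text
clock: 21.68
eef_pos: [0.53, 0.2556, 0.1837]
tool_rot: [0.768, 0.64, 0.0, -0.0]
ft_force: [-2.4, -0.5, 7.5]
grip_width: 0.017
grasp_force: 61.3
```

```bash
python3 t.py
```

```text
F [-2.41 -0.55  7.5 ] T [-0.274  0.983  0.009]
t 21.6833 pos [0.53   0.2556 0.1837] yaw 79.62 j6 2.201 shift [ 0.0002  0.0027 -0.0003] turn -0.2493
```

Call:
apply_moves([
  [[0,0,0],[0,0,0.004],0],
  [[0,0,0],[0,0,0.004],0],
  [[0,0,0],[0,0,0.004],0],
  [[0,0,0],[0,0,0.004],0],
  [[0,0,0],[0,0,0.004],0],
  [[0,0,0],[0,0,0.004],0],
  [[0,0,0],[0,0,0],0],
  [[0,0,0],[0,0,0],0],
])

```text
clock: 22.35
eef_pos: [0.5299, 0.2556, 0.1837]
tool_rot: [0.792, 0.611, -0.0, -0.0]
ft_force: [-3.4, -0.8, 7.8]
grip_width: 0.0171
grasp_force: 61.3
```

```bash
python3 t.py
```

```text
F [-3.4  -0.76  7.84] T [-0.314  1.018  0.034]
t 22.35 pos [0.5299 0.2556 0.1837] yaw 75.3 j6 2.276 shift [ 0.0003  0.003  -0.0004] turn -0.2733
```

Call:
apply_moves([
  [[0,0,0],[0,0,0.004],0],
  [[0,0,0],[0,0,0.004],0],
  [[0,0,0],[0,0,0.004],0],
  [[0,0,0],[0,0,0.004],0],
  [[0,0,0],[0,0,0.004],0],
  [[0,0,0],[0,0,0.004],0],
  [[0,0,0],[0,0,0],0],
  [[0,0,0],[0,0,0],0],
])

```text
clock: 23.02
eef_pos: [0.5298, 0.2557, 0.1837]
tool_rot: [0.814, 0.581, -0.0, -0.0]
ft_force: [-3.3, -0.2, 7.7]
grip_width: 0.0167
grasp_force: 61.3
```

```bash
python3 t.py
```

```text
F [-3.26 -0.18  7.67] T [-0.228  1.069  0.148]
t 23.0167 pos [0.5298 0.2557 0.1837] yaw 70.99 j6 2.352 shift [ 0.0003  0.0035 -0.0003] turn -0.2973
```

Call:
apply_moves([
  [[0,0,0],[0,0,0.004],0],
  [[0,0,0],[0,0,0.004],0],
  [[0,0,0],[0,0,0.004],0],
  [[0,0,0],[0,0,0.004],0],
  [[0,0,0],[0,0,0],0],
  [[0,0,0],[0,0,0],0],
  [[0,0,0],[0,0,0],0],
  [[0,0,0],[0,0,0],0],
])

```text
clock: 23.68
eef_pos: [0.5298, 0.2557, 0.1837]
tool_rot: [0.828, 0.56, -0.0, -0.001]
ft_force: [-4.1, -1.3, 7.0]
grip_width: 0.017
grasp_force: 61.3
```

```bash
python3 t.py; python3 -c "
from h import *
for i in range(3): camera('wrist'); print(bot.get_obs()['ft_torque'][2])"
```

```text
F [-4.13 -1.31  7.02] T [-0.234  1.108  0.108]
t 23.6833 pos [0.5298 0.2557 0.1837] yaw 68.13 j6 2.402 shift [ 0.0003  0.0035 -0.0004] turn -0.3132
0.12779392265096856
0.1351699202029358
0.13917433297913095
```

Call:
apply_moves([
  [[0,0,0],[0,0,0.004],0],
  [[0,0,0],[0,0,0.004],0],
  [[0,0,0],[0,0,0.004],0],
  [[0,0,0],[0,0,0.004],0],
  [[0,0,0],[0,0,0],0],
  [[0,0,0],[0,0,0],0],
  [[0,0,0],[0,0,0],0],
  [[0,0,0],[0,0,0],0],
])

```text
clock: 24.5
eef_pos: [0.5298, 0.2557, 0.1837]
tool_rot: [0.842, 0.539, -0.0, -0.001]
ft_force: [-3.6, -1.1, 8.6]
grip_width: 0.0171
grasp_force: 61.3
```

```bash
cat >> t.py <<'E'
a=[o['ft_torque'][2]]
for i in range(4): camera('wrist'); a.append(bot.get_obs()['ft_torque'][2])
print('Tz',np.mean(a).round(3),np.round(a,3))
E
python3 t.py
```

```text
F [-3.57 -1.06  8.56] T [-0.242  1.112  0.232]
t 24.5 pos [0.5298 0.2557 0.1837] yaw 65.26 j6 2.452 shift [ 0.0004  0.0038 -0.0003] turn -0.3291
Tz 0.237 [0.232 0.223 0.249 0.235 0.244]
```

Call:
apply_moves([
  [[0,0,0],[0,0,0.0035],0],
  [[0,0,0],[0,0,0.0035],0],
  [[0,0,0],[0,0,0.0035],0],
  [[0,0,0],[0,0,0.0035],0],
  [[0,0,0],[0,0,0],0],
  [[0,0,0],[0,0,0],0],
  [[0,0,0],[0,0,0],0],
  [[0,0,0],[0,0,0],0],
])

```text
clock: 25.37
eef_pos: [0.5298, 0.2558, 0.1837]
tool_rot: [0.854, 0.521, -0.0, -0.001]
ft_force: [-3.5, -0.4, 7.9]
grip_width: 0.0173
grasp_force: 61.3
```

```bash
python3 t.py
```

```text
F [-3.51 -0.36  7.85] T [-0.185  1.096  0.245]
t 25.3667 pos [0.5298 0.2558 0.1837] yaw 62.75 j6 2.496 shift [ 0.0005  0.0038 -0.0004] turn -0.3431
Tz 0.257 [0.245 0.296 0.243 0.245 0.253]
```

Call:
apply_moves([
  [[0,0,0],[0,0,0.003],0],
  [[0,0,0],[0,0,0.003],0],
  [[0,0,0],[0,0,0.003],0],
  [[0,0,0],[0,0,0.003],0],
  [[0,0,0],[0,0,0],0],
  [[0,0,0],[0,0,0],0],
  [[0,0,0],[0,0,0],0],
  [[0,0,0],[0,0,0],0],
])

```text
clock: 26.23
eef_pos: [0.5298, 0.2558, 0.1837]
tool_rot: [0.863, 0.505, -0.0, -0.001]
ft_force: [-1.8, -0.9, 8.1]
grip_width: 0.0171
grasp_force: 61.4
```

```bash
python3 t.py
```

```text
F [-1.79 -0.91  8.12] T [-0.198  1.155  0.332]
t 26.2333 pos [0.5298 0.2558 0.1837] yaw 60.6 j6 2.533 shift [ 0.0005  0.0039 -0.0004] turn -0.355
Tz 0.331 [0.332 0.277 0.348 0.322 0.375]
```

Call:
apply_moves([
  [[0,0,0],[0,0,-0.005],0],
  [[0,0,0],[0,0,-0.005],0],
  [[0,0,0],[0,0,-0.005],0],
  [[0,0,0],[0,0,-0.005],0],
  [[0,0,0],[0,0,-0.005],0],
  [[0,0,0],[0,0,0],0],
  [[0,0,-0.005],[0,0,0],0],
  [[0,0,-0.005],[0,0,0],0],
])

```text
clock: 27.1
eef_pos: [0.5296, 0.2555, 0.184]
tool_rot: [0.843, 0.538, -0.001, -0.001]
ft_force: [-0.9, 0.5, -3.6]
grip_width: 0.0174
grasp_force: 59.6
```

```bash
python3 t.py
```

```text
F [-0.94  0.49 -3.61] T [0.201 0.401 0.027]
t 27.1 pos [0.5296 0.2555 0.184 ] yaw 65.05 j6 2.455 shift [0.002  0.0043 0.0009] turn -0.3303
Tz 0.05 [ 0.027  0.056 -0.002  0.06   0.109]
```

Call:
apply_moves([
  [[0,0,-0.01],[0,0,0],0],
  [[0,0,-0.015],[0,0,0],0],
  [[0,0,-0.02],[0,0,0],0],
  [[0,0,-0.03],[0,0,0],0],
  [[0,0,-0.06],[0,0,0],0],
  [[0,0,-0.1],[0,0,0],0],
  [[0,0,-0.1],[0,0,0],0],
  [[0,0,-0.03],[0,0,0],0],
])

```text
clock: 27.97
eef_pos: [0.5328, 0.256, 0.263]
tool_rot: [0.843, 0.537, 0.004, 0.001]
ft_force: [1.0, -0.0, -0.7]
grip_width: 0.0172
grasp_force: 60.1
```

Run:
```python
from h import *
o=bot.get_obs(); print(o['ft_force'].round(2),o['joint_pos'][0])
go([.6139,-.0435,.255],72.76)
im,d,c=grab('wrist'); T=R.from_quat(o['tool_rot'])
hsv=cv2.cvtColor(im,cv2.COLOR_RGB2HSV); k=((hsv[...,0]<8)|(hsv[...,0]>172))&(hsv[...,1]>130)&(d>0)&(d<.2)
v,u=np.nonzero(k); M=R.from_rotvec(c['rvec']).as_matrix()
P=np.c_[(u-c['cx'])/f(c),(v-c['cy'])/f(c),np.ones(len(u))]*d[v,u][:,None]
W=T.inv().apply((P-c['tvec'])@M-o['eef_pos'])*1e3
print(np.percentile(W,[.5,99.5],axis=0).round(1))
q=W[(W[:,0]>-28)&(W[:,0]<28)&(W[:,2]<-8)]; print('slope',np.polyfit(q[:,0],q[:,2],1), 'edge line yaw', [np.degrees(np.arctan(np.polyfit([x for x in range(-25,26,5)],[np.percentile(q[abs(q[:,0]-x)<2.5][:,1],p) for x in range(-25,26,5)],1)[0])).round(2) for p in (3,97)])
```

```text
[ 0.95 -0.02 -0.67] 0.44839011162290887
t 27.9667 pos [0.5328 0.256  0.263 ] yaw 64.99 j6 2.456 shift [-1.1859  1.0003  0.0392] turn -0.0431
[[-31.1  -8.4 -14.2]
 [ 36.2   9.   11.5]]
slope [ -0.0196738  -11.71318101] edge line yaw [np.float64(-0.42), np.float64(0.15)]
```

Call:
apply_moves([
  [[-0.06,0.05,0],[0,0,-0.0215],0],
  [[-0.1,0.07,0],[0,0,-0.0215],0],
  [[-0.12,0.08,0],[0,0,0],0],
  [[-0.13,0.1,0],[0,0,0],0],
  [[-0.13,0.1,0],[0,0,0],0],
  [[-0.13,0.1,0],[0,0,0],0],
  [[-0.13,0.1,0],[0,0,0],0],
  [[-0.13,0.1,0],[0,0,0],0],
])

```text
clock: 28.68
eef_pos: [0.6059, 0.0334, 0.2575]
tool_rot: [0.805, 0.593, -0.0, 0.0]
ft_force: [-0.1, -1.0, -1.9]
grip_width: 0.0171
grasp_force: 60.0
```

```bash
python3 -c "
from h import *
go([.6139,-.0435,.255],72.76)"
```

```text
t 28.6833 pos [0.6059 0.0334 0.2575] yaw 72.75 j6 1.927 shift [-0.3553  0.1523  0.0126] turn -0.0
```

Call:
apply_moves([
  [[-0.12,0.05,0],[0,0,0],0],
  [[-0.1,0.045,0],[0,0,0],0],
  [[-0.06,0.03,0],[0,0,0],0],
  [[0,0,0],[0,0,0],0],
  [[0,0,0],[0,0,0],0],
  [[0,0,0],[0,0,0],0],
  [[0,0,0],[0,0,0],0],
  [[0,0,0],[0,0,0],0],
])

```text
clock: 29.35
eef_pos: [0.6127, -0.0244, 0.258]
tool_rot: [0.805, 0.594, 0.0, -0.0]
ft_force: [0.5, -1.2, -2.3]
grip_width: 0.0169
grasp_force: 60.0
```

```bash
python3 -c "
from h import *
go([.6139,-.0435,.185],72.76)"
```

```text
t 29.35 pos [ 0.6127 -0.0244  0.258 ] yaw 72.87 j6 1.83 shift [-0.0897  0.034   0.3649] turn 0.0006
```

Now I'll correct laterally and descend to z≈0.185, which puts the tip at about 0.061, above the stand.

Call:
apply_moves([
  [[-0.06,0.02,0],[0,0,0],0],
  [[-0.03,0.014,0],[0,0,0],0],
  [[0,0,0.08],[0,0,0],0],
  [[0,0,0.12],[0,0,0],0],
  [[0,0,0.1],[0,0,0],0],
  [[0,0,0.065],[0,0,0],0],
  [[0,0,0],[0,0,0],0],
  [[0,0,0],[0,0,0],0],
])

```text
clock: 30.02
eef_pos: [0.6134, -0.0454, 0.1843]
tool_rot: [0.805, 0.593, -0.001, -0.001]
ft_force: [1.2, -0.3, -1.1]
grip_width: 0.0172
grasp_force: 59.8
```

Run:
```python
from h import *
go([.6139,-.0435,.165],72.76)
im,d,c=grab('wrist'); save('w6',im)
```

```text
t 30.0167 pos [ 0.6134 -0.0454  0.1843] yaw 72.74 j6 1.798 shift [ 0.0097 -0.0002  0.0964] turn -0.0001
```

View pics/w6.png

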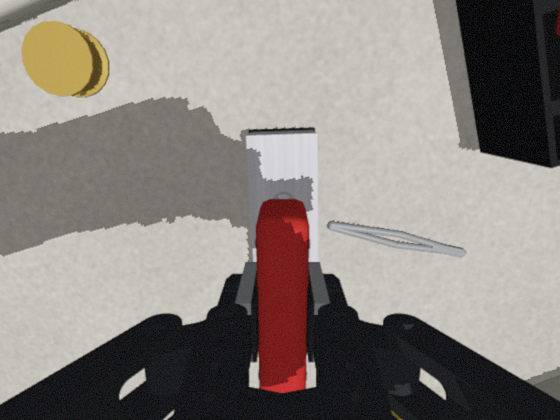

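The hole's far rim just shows past the bar's end at (284,193), in line with the bar. I'll check the offset.

Run:
```python
from h import *
im,d,c=load('wrist'); o=bot.get_obs(); T=R.from_quat(o['tool_rot'])
for p in((284,192),(274,196),(294,196),(246,180),(318,180),(250,134),(315,134)): print(p,(T.inv().apply(atz(c,*p,.045)-o['eef_pos'])*1e3).round(1))
go([.6139,-.0435,.165],72.76)
```

```text
(284, 192) [ 10.4   0.3 140.6]
(274, 196) [  7.4  -7.  140.6]
(294, 196) [  7.4   7.7 140.6]
(246, 180) [ 19.3 -27.3 140.6]
(318, 180) [ 19.4  24.9 140.6]
(250, 134) [ 51.9 -23.6 140.6]
(315, 134) [ 52.   21.9 140.6]
t 30.0667 pos [ 0.6143 -0.0453  0.1856] yaw 72.74 j6 1.798 shift [ 0.008  -0.0047  0.1029] turn -0.0001
```

Call:
apply_moves([
  [[0.007,-0.002,0],[0,0,0],0],
  [[0,0,0.04],[0,0,0],0],
  [[0,0,0.03],[0,0,0],0],
  [[0,0,0.01],[0,0,0],0],
  [[0,0,0.01],[0,0,0],0],
  [[0,0,0.01],[0,0,0],0],
  [[0,0,0.01],[0,0,0],0],
  [[0,0,0.01],[0,0,0],0],
])

```text
clock: 30.73
eef_pos: [0.614, -0.0434, 0.1608]
tool_rot: [0.805, 0.593, 0.0, 0.0]
ft_force: [-0.2, 0.2, -1.2]
grip_width: 0.0171
grasp_force: 60.1
```

```bash
python3 t.py | head -1; python3 -c "
from h import *
go([.6139,-.0435,.132],72.76)"
```

```text
F [-0.2   0.23 -1.2 ] T [-0.035  0.037 -0.011]
t 30.9333 pos [ 0.614  -0.0434  0.1609] yaw 72.76 j6 1.801 shift [-0.0005 -0.0003  0.1447] turn 0.0
```

Call:
apply_moves([
  [[0,0,0.02],[0,0,0],0],
  [[0,0,0.03],[0,0,0],0],
  [[0,0,0.03],[0,0,0],0],
  [[0,0,0.03],[0,0,0],0],
  [[0,0,0.015],[0,0,0],0],
  [[0,0,0.01],[0,0,0],0],
  [[0,0,0.005],[0,0,0],0],
  [[0,0,0],[0,0,0],0],
])

```text
clock: 31.6
eef_pos: [0.6137, -0.0434, 0.1325]
tool_rot: [0.805, 0.593, -0.0, -0.0]
ft_force: [0.2, 0.8, -1.1]
grip_width: 0.017
grasp_force: 60.1
```

```bash
python3 -c "
from h import *
print(bot.get_obs()['ft_torque']);go([.6139,-.0435,.131],72.76)"
```

```text
[-0.00622912  0.02033423  0.02195721]
t 31.6 pos [ 0.6137 -0.0434  0.1325] yaw 72.76 j6 1.801 shift [-0.0002  0.0012  0.0077] turn 0.0
```

Call:
apply_moves([
  [[0,0,0.005],[0,0,0],0],
  [[0,0,0],[0,0,0],0],
  [[0,0,0],[0,0,0],0.5],
  [[0,0,0],[0,0,0],0.8],
  [[0,0,0],[0,0,0],1],
  [[0,0,0],[0,0,0],1],
  [[0,0,0],[0,0,0],1],
  [[0,0,0],[0,0,0],1],
])

```text
clock: 32.27
eef_pos: [0.614, -0.0434, 0.1321]
tool_rot: [0.805, 0.593, 0.0, 0.0]
ft_force: [0.1, -0.1, -0.3]
grip_width: 0.085
grasp_force: 0.0
```

Call:
apply_moves([
  [[0,0,-0.05],[0,0,0],1],
  [[0,0,-0.1],[0,0,0],1],
  [[0,0,-0.15],[0,0,0],1],
  [[0,0,-0.15],[0,0,0],1],
  [[0,0,-0.15],[0,0,0],1],
  [[0,0,0],[0,0,0],1],
  [[0,0,0],[0,0,0],1],
  [[0,0,0],[0,0,0],1],
])

```text
clock: 32.93
eef_pos: [0.6139, -0.0434, 0.2522]
tool_rot: [0.805, 0.593, 0.0, 0.0]
ft_force: [-0.1, -0.5, -0.8]
grip_width: 0.0857
grasp_force: 0.0
```

```bash
python3 -c "
from h import *
im,d,c=grab('wrist'); print(redtop()); o=bot.get_obs(); print(o['clock'],o['eef_pos'],o['grip_width'],o['ft_force'])"
```

```text
(((614.8192138671875, -46.592838287353516), (73.63948822021484, 17.03562355041504), 72.43533325195312), np.float32(72.43537), array([0.14041507, 0.14254042, 0.14413248]), 2610)
32.9833 [ 0.61335618 -0.0433822   0.25114866] 0.08529691261630452 [-0.13297824 -0.32367025  0.45365866]
```

```bash
python3 -c "
from workcell import bot
print(bot.job_done())"
```

```text
the job is handed in; nothing more can be done
None
```

I tightened the clamp screw to about 0.33 N·m (estimated preload about 0.1 rad before it settled), put the red key back at the bottom of its hole, and handed the job in at about 33 s; the hand-in returned no verdict.

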